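# Pin and bolt a flange bearing on the press bed

## Robot

A 6-joint arm with a two-finger parallel gripper is mounted at the origin on the work surface. World frame = base frame: x ahead of the robot, y to its left, z up, the work surface at z = 0. Lengths are in m, angles in rad, forces in N, time in s.
With the tool pointing down it reaches from about 0.3 to 0.95 m from the base axis. Payload 3.1 kg.
Tool frame: the origin (TCP) lies at the very end of the fingers, on their centre line; the grasp point (between the pads) lies 19 mm behind it; z points along the fingers, y is the line along which they close (so a half turn about z gives the same grasp; the last joint's range is limited). The gripper opens to 85 mm and grips with 20 to 120 N. Pads are 22 mm wide; open, the fingers measure 114 mm over their backs; the gripper's body (76 mm by 85 mm) begins 54 mm behind the grasp point. The pads swing forward as they close: fully open they stand 13 mm farther back than shut.
Start: joints at [-1.276, 0.308, 1.634, -0, 1.2, -0.07], TCP at [0.223, -0.584, 0.231] pointing down, gripper open.
Joint ranges: [-3.06, 3.06], [-0.79, 1.96], [0.05, 2.63], [-1.19, 4.34], [0.05, 2.64], [-2.94, 2.94]. Speed limits (rad/s): [2.79, 2.79, 3.14, 3.14, 3.14, 3.14].

## Interface

Orientations are given as a rotation vector (axis times angle).
In Python, from workcell import monitor, vision, ctrl gives the robot as it stands.
- The arm moves only by the shell command python3 -m crank 'ROWS' [FORCE]. ROWS is JSON, a list of rows, each a list of 3 entries, a list of its own where there are three numbers: the turn, a rotation vector about the world's x, y, z in degrees, then the shift along the world's x, y, z in m, then the opening, from 0 (shut) to 1 (fully open). A call has 1 to 8 rows; each row shifts and turns the commanded pose from where the row before left it; what a row does not reach is not made up. A row lasts 1/10 s, in which the tool goes at most 50 mm and 8.59 degrees, less where a joint would pass 70% of its speed; a pose out of reach is approached as far as the arm can. A call is refused whole if a number of a shift passes 0.05 or a number of a turn 8.59, either way. A call with a gripper value outside its range is refused whole. The fingers move at their own pace and stop on an object; FORCE is the grip in N (left out, the last holds). Time passes only in rows, so rows that do not move let the fingers close. It gives the time, the measured TCP pose, the force, the opening and the grip force at its end, in the units of the state.
- monitor.sense(): the state, without advancing time (a new reading comes with each control period).
- vision.camera(name): name is "scene" or "top" or "wrist"; returns the picture (480x640x3 uint8, red, green, blue); there is no depth.
- vision.camera_model(name): a dict with "camera_matrix" (3x3 intrinsics, pixels), "R" (3x3) and "t" (3): a world point X has camera coordinates R X + t; the wrist camera has in their place "tool_from_camera" (4x4, takes a point from camera to tool coordinates, whose origin is the TCP and whose axes are the flange's). Camera axes: x right, y down, z forward; pixel columns grow to the right and rows downward; lengths in m; the calibration is good to about 2 mm. A picture is of the moment at which its call begins: read the wrist's pose just before it. camera_model takes no time and is no camera call.
- ctrl.finish_job(): hands the job in; it is judged then, once.
The state is a dict: "t": time; "joints": joint angles; "dq": joint speeds; "effort": joint torques, N m; "tool_pos": TCP position; "orientation": TCP orientation; "force": force on the tool from outside, world axes, zero at the start; "torque": the same for the moment, N m; "finger_gap": finger opening in m; "finger_force": force on a finger pad.
Only numpy, scipy, OpenCV 4.12 (cv2) and the standard library are available. Lean on these libraries where they do the work, as an engineer would, in place of code of your own. Each camera call takes 0.05 s, during which the arm holds its last target. There are 200 camera calls.

## Task

The two-bolt flange bearing on the blue press bed has turned a little, so its two bolt holes no longer line up with the holes in the bed. First push the tapered drift pin from the rack down through either one of the two holes until its collar sits on the flange, which pulls the holes into line; leave it there, then drop the hexagon-headed bolt from the rack fully home in the other hole.

Things in the scene. Friction and masses are not known exactly. Their poses are not given: they have to be found in the camera images.
- drift_pin: Plain steel drift pin hanging upright in a 3-hole aluminium rack (top 100 mm high, holes 90 mm apart in a row; order varies; bolt and an unneeded eye bolt in the others). Origin: on axis under its collar, z up. Above: collar 48 wide, 8 thick, then round stem 22 wide up to 58 mm, to grip. Below: 28 wide for 35 mm, then taper to a 6 mm point 80 mm down. 0.3-0.6 kg.
- bolt: Steel hexagon flange bolt hanging upright in another rack hole. Origin: on axis under its washer flange, z up. Above: washer flange 50 mm wide, 5 thick, then hexagon head 34 mm across flats from 5 to 25 mm up, two flats facing its own +y and -y. Below: shank 22 wide, 45 long, the last 8 mm tapering to 14 wide. 0.2-0.4 kg. Seated, its origin (like the pin's) is 94 mm above the table.
- bed: Fixed blue steel bed, 180 (its x) by 300 mm (its y), top 80 mm high; origin on the table under its centre. Two 34 mm through holes at its y = +100 and -100 mm, x = 0; top plate 20 thick, hollow beneath. On it the bearing: dark flange 72 x 270 x 14 mm, upper face 94 mm high, two 34 mm holes 100 mm either side of its centre; round boss 104 mm wide in the middle, rising to 135 mm.
- flange (a joint): Angle (rad) of the flange bearing about the bed's vertical centre axis, positive anticlockwise from above; 0 = its holes exactly over the bed holes. Starts at 0.125 to 0.15: holes 12 to 15 mm off (the +y hole towards the bed's -x, the -y hole towards its +x). Turns against light friction, about 1.5 N at a hole, and stays where it is left.
Things that resemble listed ones, but are neither listed nor needed, are in the scene too. What is shaped like the bolt but green or red is not meant.

How it is judged:
On the way, in this order (a step that is already met when the one before it is completed fails the run):
1. the drift pin stands fully down in either hole and the holes are in line, the bolt not yet brought to the bearing (((x of drift_pin in the frame of bed between -0.01 and 0.01 m and y of drift_pin in the frame of bed between 0.09 and 0.11 m and z of drift_pin in the frame of bed between 0.086 and 0.1 m and angle between drift_pin's own z axis and vertical below 0.175 rad) or (x of drift_pin in the frame of bed between -0.01 and 0.01 m and y of drift_pin in the frame of bed between -0.11 and -0.09 m and z of drift_pin in the frame of bed between 0.086 and 0.1 m and angle between drift_pin's own z axis and vertical below 0.175 rad)) and value of joint flange between -0.08 and 0.08 rad and horizontal distance between bolt and bed above 0.14 m), for 0.2 s.
2. the bolt is fully home in the other hole, the pin still in place ((((x of drift_pin in the frame of bed between -0.01 and 0.01 m and y of drift_pin in the frame of bed between 0.09 and 0.11 m and z of drift_pin in the frame of bed between 0.086 and 0.1 m and angle between drift_pin's own z axis and vertical below 0.175 rad) and (x of bolt in the frame of bed between -0.01 and 0.01 m and y of bolt in the frame of bed between -0.11 and -0.09 m and z of bolt in the frame of bed between 0.086 and 0.1 m and angle between bolt's own z axis and vertical below 0.175 rad)) or ((x of drift_pin in the frame of bed between -0.01 and 0.01 m and y of drift_pin in the frame of bed between -0.11 and -0.09 m and z of drift_pin in the frame of bed between 0.086 and 0.1 m and angle between drift_pin's own z axis and vertical below 0.175 rad) and (x of bolt in the frame of bed between -0.01 and 0.01 m and y of bolt in the frame of bed between 0.09 and 0.11 m and z of bolt in the frame of bed between 0.086 and 0.1 m and angle between bolt's own z axis and vertical below 0.175 rad)))), for 0.2 s.
At the end, for the whole second after the job is handed in: Pin in one bed hole and bolt in the other, each within 10 mm of the hole's centre along the bed's x and y, origin 86 to 100 mm above the table, within 10 degrees of upright and at rest; flange within 0.08 rad of in line ((((x of drift_pin in the frame of bed between -0.01 and 0.01 m and y of drift_pin in the frame of bed between 0.09 and 0.11 m and z of drift_pin in the frame of bed between 0.086 and 0.1 m and angle between drift_pin's own z axis and vertical below 0.175 rad) and (x of bolt in the frame of bed between -0.01 and 0.01 m and y of bolt in the frame of bed between -0.11 and -0.09 m and z of bolt in the frame of bed between 0.086 and 0.1 m and angle between bolt's own z axis and vertical below 0.175 rad)) or ((x of drift_pin in the frame of bed between -0.01 and 0.01 m and y of drift_pin in the frame of bed between -0.11 and -0.09 m and z of drift_pin in the frame of bed between 0.086 and 0.1 m and angle between drift_pin's own z axis and vertical below 0.175 rad) and (x of bolt in the frame of bed between -0.01 and 0.01 m and y of bolt in the frame of bed between 0.09 and 0.11 m and z of bolt in the frame of bed between 0.086 and 0.1 m and angle between bolt's own z axis and vertical below 0.175 rad))) and value of joint flange between -0.08 and 0.08 rad and linear speed of each of drift_pin, bolt below 0.03 m/s); the robot touches nothing.
It also fails if it takes over 58 s, if anything falls off the work surface, if the arm or the gripper's body presses on something with over 40 N, if the wrist force passes 120 N, or if a joint passes its speed limit or range.

## Working session

There is one attempt and no reset: what is moved stays moved. The work goes in short steps, Python scripts to look and compute and a shell command to move; the robot and the scene stay as the last step left them, time stands still between calls to the robot, and variables do not carry over. Pictures are saved under pics/ and viewed, at most 10 in all, crops included, and the job is handed in when it is done.

```bash
mkdir -p pics; ls; python3 - <<'E'
from workcell import monitor, vision, ctrl
import cv2,numpy as np
s=monitor.sense();print(s)
for n in("scene","top"):
    im=vision.camera(n);cv2.imwrite(f"pics/{n}0.png",im[:,:,::-1])
    m=vision.camera_model(n);print(n,{k:np.round(v,4).tolist() for k,v in m.items()})
print(vision.camera_model("wrist"))
E
```

```text
pics
{'t': 0.0, 'joints': array([-1.27570182e+00,  3.09021083e-01,  1.63520400e+00,  3.06646200e-05,
        1.19969232e+00, -6.96964095e-02]), 'dq': array([ 4.26903623e-04, -2.63875806e-05, -2.19505805e-03, -1.26503211e-03,
        1.15975299e-03,  1.16290012e-04]), 'effort': array([ 6.98578901e-05, -4.15254629e+01, -2.76666051e+01, -2.37532004e-04,
        1.00991176e-02, -1.30005498e-05]), 'tool_pos': array([ 0.22271471, -0.58308485,  0.23002875]), 'orientation': array([-3.08720827e+00, -5.69403529e-01,  3.65820264e-04]), 'force': array([ 0.03033444, -0.23713078,  0.09948487]), 'torque': array([-0.0348661 ,  0.02297436,  0.00990492]), 'finger_force': 0.0, 'finger_gap': 0.0855202221509152}
scene {'camera_matrix': [[450.7668, 0.0, 320.2013], [0.0, 450.7668, 240.6584], [0.0, 0.0, 1.0]], 'R': [[-0.3865, 0.9222, -0.0121], [0.5794, 0.2325, -0.7812], [-0.7176, -0.309, -0.6241]], 't': [0.1137, -0.2541, 1.3344]}
top {'camera_matrix': [[485.2276, 0.0, 315.057], [0.0, 485.2276, 242.8173], [0.0, 0.0, 1.0]], 'R': [[0.0285, -0.9996, 0.0008], [-0.9962, -0.0285, -0.0829], [0.0828, 0.0016, -0.9966]], 't': [0.1003, 0.5301, 0.9406]}
{'camera_matrix': array([[330.4945518 ,   0.        , 319.31813173],
       [  0.        , 330.4945518 , 239.86029406],
       [  0.        ,   0.        ,   1.        ]]), 'tool_from_camera': array([[ 2.06132073e-03, -9.62436828e-01, -2.71497889e-01,
         6.93910223e-02],
       [ 9.99996896e-01,  2.36392901e-03, -7.87549408e-04,
        -9.62986611e-04],
       [ 1.39976829e-03, -2.71495423e-01,  9.62438713e-01,
        -1.42465072e-01],
       [ 0.00000000e+00,  0.00000000e+00,  0.00000000e+00,
         1.00000000e+00]])}
```

View pics/scene0.png

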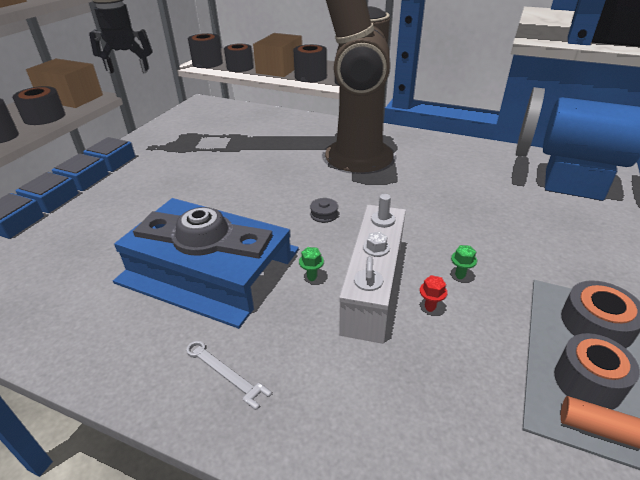

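View pics/top0.png

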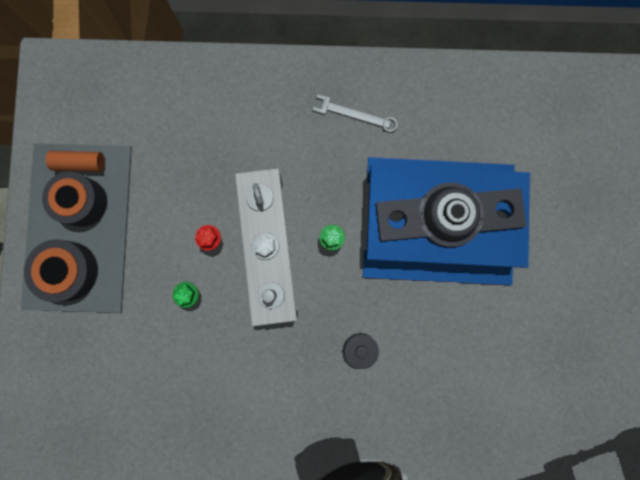

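Scene: the pin (round stem) is at (384,207), the bolt (silver hexagon) at (376,242) and the eye bolt at (369,270). In the top view they are at (269,296), (265,246) and (260,196). The green parts at (312,260) and (464,258) and the red one at (433,290) are decoys. I'll confirm in one crop.

```bash
python3 - <<'E'
import cv2,numpy as np
t=cv2.imread("pics/top0.png");s=cv2.imread("pics/scene0.png")
f=lambda im,x,y,w,h,k:cv2.resize(im[y:y+h,x:x+w],None,fx=k,fy=k,interpolation=cv2.INTER_CUBIC)
a=np.hstack([f(t,230,165,75,165,300/165),])
c=np.zeros((600,800,3),np.uint8)
p=f(t,355,150,185,140,3);c[:p.shape[0],:p.shape[1]]=p[:, :800]      # bed: 555x420 
p=f(t,230,165,70,165,3);c[:495,570:780]=p
p=f(s,340,190,75,85,2);c[425:425+170,0:150]=p
p=f(s,110,190,190,80,2);c[425:585,160:540]=p
cv2.imwrite("pics/crop1.png",c)
E
```

```text
(no output)
```

View pics/crop1.png

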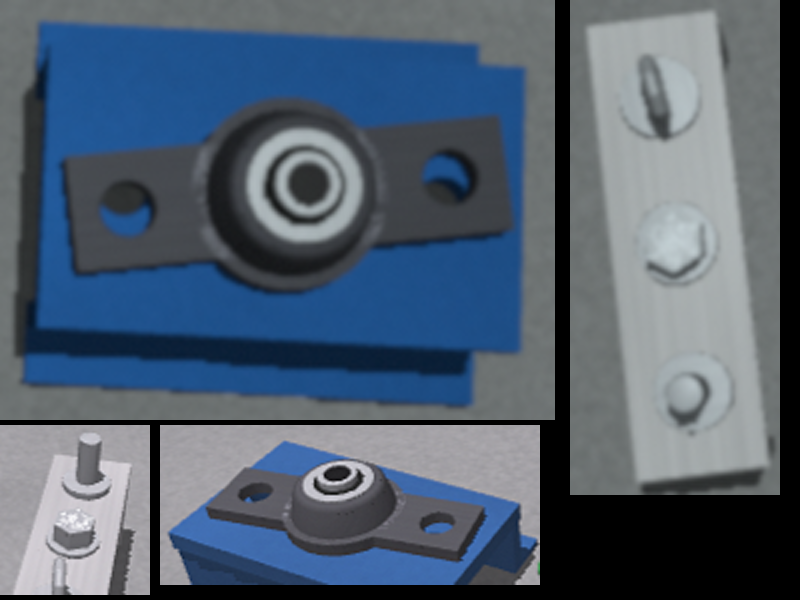

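The crop confirms it. At the top-view pixels, (269,296) is a plain round stem on a collar, so that is the pin. (265,246) is a silver hexagon on a washer, so that is the bolt. (260,196) is a ring, so that is the eye bolt. Next I'll get rough positions, then look with the wrist camera.

```bash
cat > h.py <<'E'
import numpy as np,cv2
from scipy.spatial.transform import Rotation as Ro
from workcell import monitor,vision
def cam(n,pose=None):
    m=vision.camera_model(n);K=m["camera_matrix"]
    if n!="wrist": return K,m["R"],m["t"]
    p,o=pose;T=m["tool_from_camera"];Rt=Ro.from_rotvec(o).as_matrix()
    Rw=Rt@T[:3,:3];c=Rt@T[:3,3]+p
    return K,Rw.T,-Rw.T@c
def ray(c,uv):
    K,R,t=c;d=R.T@np.linalg.solve(K,[uv[0],uv[1],1]);return -R.T@t,d
def plane(c,uv,z):
    o,d=ray(c,uv);return o+d*(z-o[2])/d[2]
def tri(*obs):
    A=np.zeros((3,3));b=np.zeros(3);L=[]
    for c,uv in obs:
        o,d=ray(c,uv);d=d/np.linalg.norm(d);P=np.eye(3)-np.outer(d,d);A+=P;b+=P@o;L.append((P,o))
    x=np.linalg.solve(A,b);return x,[float(np.linalg.norm(P@(x-o))) for P,o in L]
def proj(c,X):
    K,R,t=c;q=K@(R@np.asarray(X)+t);return q[:2]/q[2]
def shot(name):
    s=monitor.sense();im=vision.camera("wrist");cv2.imwrite(f"pics/{name}.png",im[:,:,::-1])
    np.savez(f"pics/{name}.npz",p=s["tool_pos"],o=s["orientation"]);return im
def load(name):
    d=np.load(f"pics/{name}.npz");return cv2.imread(f"pics/{name}.png"),cam("wrist",(d["p"],d["o"]))
E
python3 - <<'E'
from h import *
np.set_printoptions(precision=4,suppress=True)
t,s=cam("top"),cam("scene")
# stem top pin, bolt top centre, boss ring
for n,a,b in(("pin top",(268,296),(385,197)),("bolt top",(264.5,245),(376.5,239.5)),("boss top",(457,211),(199,215)),("holeL",(355+128/3,150+208/3),(249.5,238)),("holeR",(355+448/3,150+176/3),(158,224.5))):
    print(n,*tri((t,a),(s,b)))
for n,u in(("pin collar",(270,295.5)),("eye",(260,196)),):print(n,plane(t,u,.108))
for u in((38,328),(522,352),(525,68)):print(plane(t,(355+u[0]/3,150+u[1]/3),.08))
E
```

```text
pin top [0.4234 0.1924 0.1544] [0.00010517004601560235, 0.00010517004601568349]
bolt top [0.5125 0.2053 0.1186] [5.48135801468818e-05, 5.481358014687209e-05]
boss top [ 0.5816 -0.134   0.1301] [0.0003362191692400765, 0.0003362191692400192]
holeL [ 0.5684 -0.0348  0.0928] [0.001207675132820817, 0.0012076751328208239]
holeR [ 0.5949 -0.2339  0.0888] [0.0003729861867534585, 0.00037298618675338805]
pin collar [0.423  0.1931 0.108 ]
eye [0.6025 0.2178 0.108 ]
[0.4942 0.0166 0.08  ]
[ 0.4879 -0.2831  0.08  ]
[ 0.6666 -0.2864  0.08  ]
```

```bash
python3 -m crank '[[[0,0,8.5],[0.036,0.04,0.01],1],[[0,0,8.5],[0.036,0.04,0.01],1],[[0,0,8.5],[0.036,0.04,0.01],1],[[0,0,8.5],[0.036,0.04,0.01],1],[[0,0,8.5],[0.036,0.04,0.01],1],[[0,0,8.5],[0.036,0.04,0.01],1],[[0,0,8.5],[0.036,0.04,0.01],1],[[0,0,8.5],[0.036,0.04,0.01],1]]' 40; python3 -m crank '[[[0,0,0],[0.036,0.045,0],1],[[0,0,0],[0.036,0.045,0],1],[[0,0,0],[0,0.03,0],1],[[0,0,0],[0,0,0],1],[[0,0,0],[0,0,0],1]]'; python3 - <<'E'
from h import *
shot("w1");s=monitor.sense();print(s["tool_pos"],s["orientation"],s["joints"])
im,c=load("w1")
for X in((.5684,-.0348,.0928),(.5949,-.2339,.0928),(.5816,-.134,.13)):print(proj(c,X))
E
```

```text
t: 0.9
tool_pos: [0.4868, -0.2897, 0.3043]
orientation: [-2.236, -2.206, 0.0]
force: [0.9, -0.7, -0.2]
finger_gap: 0.0851
finger_force: 0.0
t: 1.4
tool_pos: [0.5483, -0.1829, 0.3038]
orientation: [-2.24, -2.202, 0.002]
force: [-0.3, -0.1, -0.4]
finger_gap: 0.0854
finger_force: 0.0
[ 0.54816524 -0.18379975  0.30395639] [-2.24213691e+00 -2.20029415e+00  1.46909972e-03] [-3.98392822e-01  1.59857562e-01  1.66729263e+00 -8.20020844e-04
  1.31496959e+00 -3.79347895e-01]
[338.01859885  62.63365209]
[361.53175828 257.81844429]
[354.15447578 169.77877586]
```

View pics/w1.png

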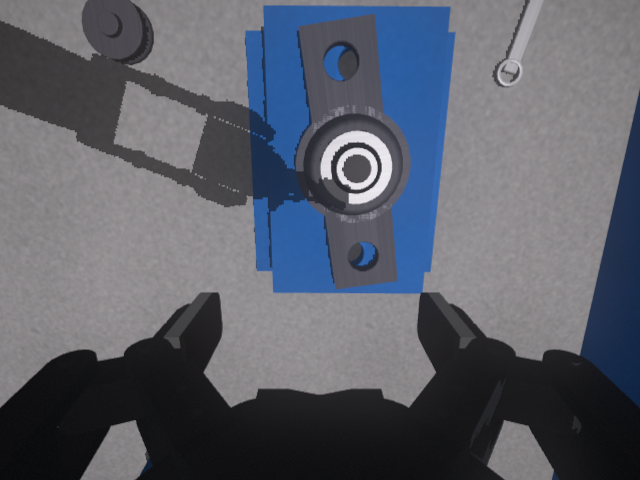

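Wrist view: the flange holes are at about (341,61) and (363,256) and the boss at (356,168), which agrees with the two-view estimate to about 2 px. I'll refine with edges and circles, then move over the rack.

```bash
python3 - <<'E'
from h import *
np.set_printoptions(precision=4,suppress=True)
im,c=load("w1")
hsv=cv2.cvtColor(im,cv2.COLOR_BGR2HSV)
b=((hsv[...,0]>100)&(hsv[...,0]<120)&(hsv[...,1]>150)).astype(np.uint8)
def line(pts):
    vx,vy,x,y=cv2.fitLine(np.float32(pts),cv2.DIST_HUBER,0,.01,.01).ravel();return (x-60*vx/vx,y-60*vy/vx),(x+60,y+60*vy/vx)
bot=[(u,np.flatnonzero(b[200:300,u]).max()+200.5) for u in range(285,412)]
top=[(u,np.flatnonzero(b[:60,u]).min()-.5) for u in range(275,440)]
for L in(bot,top):
    p,q=line(L);P,Q=plane(c,p,.08),plane(c,q,.08);d=Q-P;print("edge",P,Q,np.degrees(np.arctan2(d[1],d[0])))
g=cv2.cvtColor(im,cv2.COLOR_BGR2GRAY)
for n,(u,v) in(("L",(341,61)),("R",(363,256)),("boss",(356,168))):
    w=45;cr=cv2.resize(im[max(v-w,0):v+w,u-w:u+w],None,fx=4,fy=4,interpolation=cv2.INTER_CUBIC)
    cr=cr.max(2)
    r=cv2.HoughCircles(cr,cv2.HOUGH_GRADIENT_ALT,1.5,20,param1=150,param2=.6,minRadius=40,maxRadius=140)
    if r is None: print(n,"none");continue
    for q in np.float64(r[0][:3]):
        uv=(q[0]/4+u-w-.4,q[1]/4+max(v-w,0)-.4);print(n,uv,q[2]/4,plane(c,uv,.094),plane(c,uv,.135))
E
python3 -m crank '[[[0,0,0],[-0.015,0.05,0],1],[[0,0,0],[-0.015,0.05,0],1],[[0,0,0],[-0.015,0.05,0],1],[[0,0,0],[-0.015,0.05,0],1],[[0,0,0],[-0.015,0.05,0],1],[[0,0,0],[-0.015,0.05,0],1],[[0,0,0],[0,0,0],1],[[0,0,0],[0,0,0],1]]'; python3 - <<'E'
from h import *
shot("w2");im,c=load("w2")
for X in((.4234,.1924,.158),(.423,.193,.108),(.5125,.2053,.125)):print(proj(c,X))
E
```

```text
edge [ 0.5089 -0.2796  0.08  ] [ 0.6533 -0.2834  0.08  ] -1.5123277781720383
edge [0.54   0.0179 0.08  ] [0.6551 0.0151 0.08  ] -1.3534260506122686
L (np.float64(339.85), np.float64(61.725)) 19.505615234375 [ 0.5701 -0.0343  0.094 ] [ 0.5678 -0.0435  0.135 ]
L (np.float64(339.85), np.float64(61.725)) 16.541820526123047 [ 0.5701 -0.0343  0.094 ] [ 0.5678 -0.0435  0.135 ]
R (np.float64(363.35), np.float64(255.975)) 15.045064926147461 [ 0.5967 -0.2313  0.094 ] [ 0.5913 -0.2176  0.135 ]
boss (np.float64(356.35), np.float64(167.6)) 25.39327621459961 [ 0.5874 -0.1342  0.094 ] [ 0.5831 -0.1317  0.135 ]
boss (np.float64(356.35), np.float64(167.6)) 21.089218139648438 [ 0.5874 -0.1342  0.094 ] [ 0.5831 -0.1317  0.135 ]
boss (np.float64(356.35), np.float64(167.6)) 14.252398490905762 [ 0.5874 -0.1342  0.094 ] [ 0.5831 -0.1317  0.135 ]
t: 2.25
tool_pos: [0.4624, 0.1035, 0.3045]
orientation: [2.241, 2.2, -0.0]
force: [0.0, -0.4, 0.2]
finger_gap: 0.0855
finger_force: 0.0
[270.14283157 123.83443686]
[277.10718517 126.65723632]
[372.30593604 109.63721383]
```

View pics/w2.png

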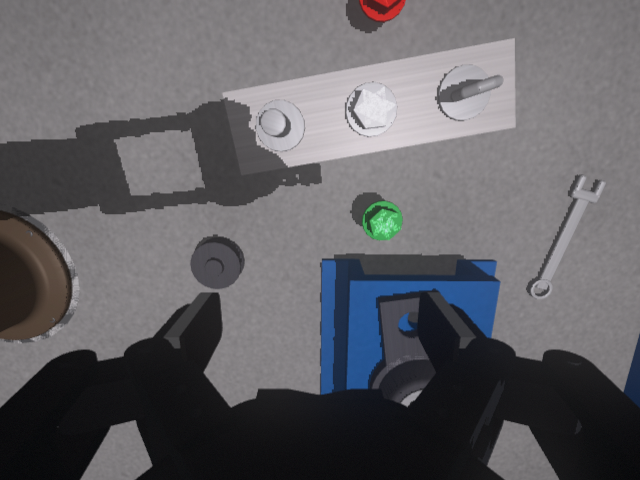

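```bash
python3 - <<'E'
from h import *
np.set_printoptions(precision=4,suppress=True)
im,c=load("w2")
for n,(u,v),z,lo,hi in(("pin collar",(280,126),.108,20,32),("pin top",(273,122),.158,8,18),("washer",(372,109),.105,20,32),("eye",(465,93),.105,20,32)):
    w=40;cr=cv2.resize(im[v-w:v+w,u-w:u+w],None,fx=4,fy=4,interpolation=cv2.INTER_CUBIC).max(2)
    for p2 in(.8,.6,.4):
        r=cv2.HoughCircles(cr,cv2.HOUGH_GRADIENT_ALT,1.5,10,param1=100,param2=p2,minRadius=lo*4,maxRadius=hi*4)
        if r is not None: break
    if r is None: print(n,"none");continue
    for q in np.float64(r[0][:3]):
        uv=(q[0]/4+u-w-.4,q[1]/4+v-w-.4);print(n,np.array(uv),q[2]/4,plane(c,uv,z))
t=cv2.resize(im[69:149,332:412],(600,600),interpolation=cv2.INTER_CUBIC);cv2.imwrite("pics/crop2.png",t)
print(monitor.sense()["tool_pos"])
E
```

```text
pin collar [280.475 124.225] 24.488006591796875 [0.4264 0.1952 0.108 ]
pin top [271.6  122.85] 12.953652381896973 [0.4246 0.1931 0.158 ]
washer [371.725 109.475] 26.3175048828125 [0.5149 0.2074 0.105 ]
eye none
[0.4627 0.1027 0.3045]
```

View pics/crop2.png

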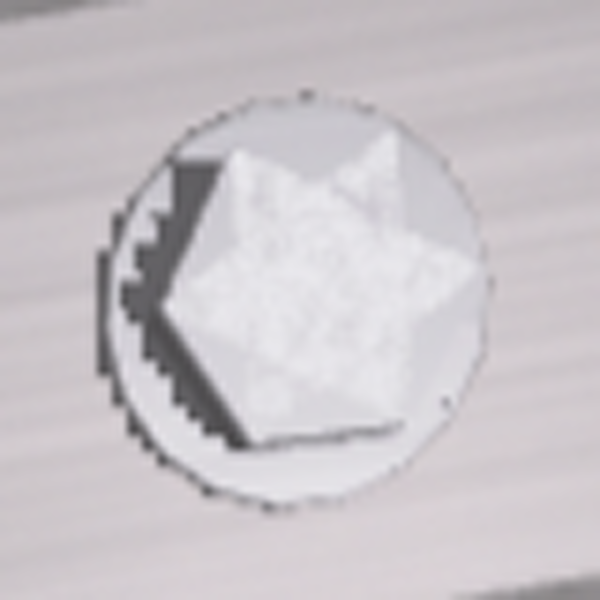

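Bolt crop: hexagon corners at (160,305), (240,150), (390,130), (475,268), (400,428) and (250,447), so its flat normals are about 34°, -26° and 94° in the world. Now I'll grasp the pin.

```bash
python3 -m crank '[[[0,0,0],[-0.019,0.045,0],1],[[0,0,0],[-0.019,0.046,0],1],[[0,0,0],[0,0,-0.04],1],[[0,0,0],[0,0,-0.04],1],[[0,0,0],[0,0,-0.03],1],[[0,0,0],[0,0,-0.02],1],[[0,0,0],[0,0,0],1],[[0,0,0],[0,0,0],1]]'; python3 - <<'E'
from h import *
shot("w3");im,c=load("w3");print(monitor.sense()["tool_pos"])
for X in((.4245,.1935,.158),(.4245,.1935,.108)):print(proj(c,X))
E
```

```text
t: 3.1
tool_pos: [0.4254, 0.1934, 0.1745]
orientation: [2.246, 2.197, -0.001]
force: [-0.3, -0.1, 0.4]
finger_gap: 0.0856
finger_force: 0.0
[0.42602241 0.19394113 0.17544708]
[316.99930579 286.38864534]
[317.63713823 255.92490743]
```

View pics/w3.png

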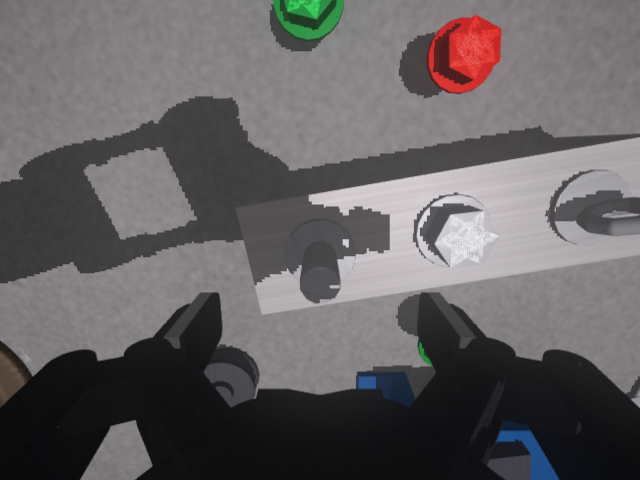

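The pin is centred between the fingers, with its stem top at (321,288) and the fingertips at 219 and 421. I'll descend and grip.

```bash
python3 -m crank '[[[0,0,0],[0,0,-0.03],1],[[0,0,0],[0,0,-0.023],1],[[0,0,0],[0,0,0],0.5],[[0,0,0],[0,0,0],0],[[0,0,0],[0,0,0],0],[[0,0,0],[0,0,0],0],[[0,0,0],[0,0,0],0],[[0,0,0],[0,0,0],0]]' 70;  python3 -m crank '[[[0,0,0],[0,0,0.02],0],[[0,0,0],[0,0,0.04],0],[[0,0,0],[0,0,0.04],0],[[0,0,0],[0,0,0.04],0],[[0,0,0],[0,0,0.04],0],[[0,0,0],[0,0,0],0],[[0,0,0],[0,0,0],0]]'
```

```text
t: 3.95
tool_pos: [0.4258, 0.1953, 0.1231]
orientation: [2.241, 2.199, 0.005]
force: [-0.0, -1.2, 6.5]
finger_gap: 0.0203
finger_force: 68.3
t: 4.65
tool_pos: [0.424, 0.1948, 0.3012]
orientation: [2.242, 2.2, 0.001]
force: [0.6, 0.2, -4.1]
finger_gap: 0.0205
finger_force: 70.4
```

```bash
python3 -m crank '[[[0,0,0],[0.016,-0.042,0],0],[[0,0,0],[0.016,-0.043,0],0],[[0,0,0],[0.016,-0.043,0],0],[[0,0,0],[0.016,-0.043,0],0],[[0,0,0],[0.016,-0.043,0],0],[[0,0,0],[0.016,-0.043,0],0],[[0,0,0],[0.016,-0.043,0],0],[[0,0,0],[0.016,-0.043,0],0]]'; python3 -m crank '[[[0,0,0],[0.016,-0.043,0],0],[[0,0,0],[0.016,-0.043,0],0],[[0,0,0],[0,0,-0.03],0],[[0,0,0],[0,0,-0.03],0],[[0,0,0],[0,0,-0.022],0],[[0,0,0],[0,0,0],0],[[0,0,0],[0,0,0],0],[[0,0,0],[0,0,0],0]]';python3 - <<'E'
from h import *
s=monitor.sense();print(s["tool_pos"],s["orientation"]);shot("w4")
for n in("scene","top"):cv2.imwrite(f"pics/{n}4.png",vision.camera(n)[:,:,::-1])
f=lambda im,x,y,w,h,k:cv2.resize(im[y:y+h,x:x+w],None,fx=k,fy=k,interpolation=cv2.INTER_CUBIC)
c=np.zeros((600,800,3),np.uint8);w=cv2.imread("pics/w4.png");sc=cv2.imread("pics/scene4.png")
c[:440,:400]=f(w,220,160,200,220,2);c[:480,400:800]=f(sc,100,110,133,160,3)[:480,:399+1] if 133*3==400 else cv2.resize(sc[110:270,100:233],(400,480),interpolation=cv2.INTER_CUBIC)
cv2.imwrite("pics/crop3.png",c)
E
```

```text
t: 5.45
tool_pos: [0.5504, -0.1492, 0.2969]
orientation: [-2.238, -2.195, 0.005]
force: [1.4, -0.6, -4.3]
finger_gap: 0.0204
finger_force: 70.3
t: 6.25
tool_pos: [0.5848, -0.2342, 0.2199]
orientation: [2.242, 2.2, 0.0]
force: [0.5, 0.2, -3.5]
finger_gap: 0.02
finger_force: 70.2
[ 0.58481774 -0.23422974  0.21988445] [2.24157532e+00 2.19965130e+00 4.93063745e-04]
```

View pics/crop3.png

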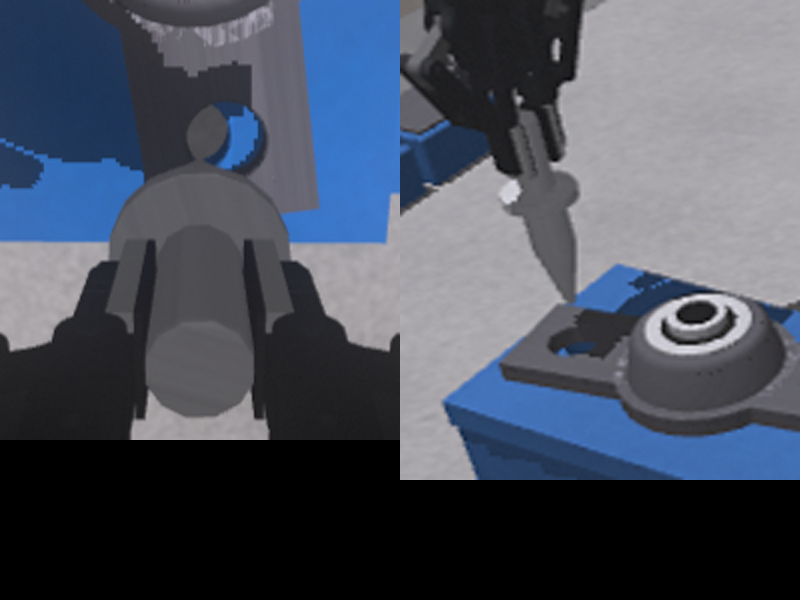

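Left crop (wrist): pin tip at (203,160), i.e. full image (321,240), with the hole ahead of it. Right crop (scene): tip at (570,300), i.e. full image (156.5,210). I'll triangulate the tip and axis to check the tilt.

```bash
python3 - <<'E'
from h import *
np.set_printoptions(precision=4,suppress=True)
im,c=load("w4");s=cam("scene")
print("tip",*tri((c,(321.5,240)),(s,(156.5,210.3))))
T=np.load("pics/w4.npz")["p"]
for z in(.218-.102,.218-.022):print(z,proj(c,(T[0],T[1],z)),proj(s,(T[0],T[1],z)))
r=plane(c,(321.5,240),.116);print("tip wrist at .116",r)
print("collar top front in scene", plane(s,(100+140/3.008,110+190/3),.204))
print("flangeholeR wrist", plane(c,(220+226/2,160+136/2),.094))
E
```

```text
tip [ 0.5873 -0.2334  0.1193] [0.0007539042585356479, 0.0007539042585356125]
0.116 [318.9074 240.7525] [157.7211 210.8993]
0.196 [318.6453 281.0286] [147.8328 176.6038]
tip wrist at .116 [ 0.5868 -0.2337  0.116 ]
collar top front in scene [ 0.5861 -0.2337  0.204 ]
flangeholeR wrist [ 0.5966 -0.2296  0.094 ]
```

```bash
python3 -m crank '[[[0,0,0],[0,0.001,-0.025],0],[[0,0,0],[0,0,-0.02],0],[[0,0,0],[-0.001,0,-0.01],0],[[0,0,0],[-0.002,0,-0.01],0],[[0,0,0],[-0.002,0,-0.01],0],[[0,0,0],[0,0,0],0]]'
```

```text
t: 7.0
tool_pos: [0.5781, -0.2327, 0.1431]
orientation: [-2.241, -2.198, 0.002]
force: [1.0, 0.9, -5.1]
finger_gap: 0.0205
finger_force: 70.2
```

```bash
python3 -m crank '[[[0,0,0],[0,0,-0.01],0],[[0,0,0],[0,0,-0.008],0],[[0,0,0],[0,0,-0.006],0],[[0,0,0],[0,0,0],0],[[0,0,0],[0,0,0],0]]'
```

```text
t: 7.5
tool_pos: [0.5789, -0.2331, 0.12]
orientation: [-2.242, -2.199, 0.001]
force: [0.3, 1.1, -4.3]
finger_gap: 0.0202
finger_force: 70.2
```

```bash
python3 -m crank '[[[0,0,0],[0,0,-0.002],0],[[0,0,0],[0,0,-0.002],0],[[0,0,0],[0,0,0],0],[[0,0,0],[0,0,0],0]]';python3 -m crank '[[[0,0,0],[0,0,-0.001],0],[[0,0,0],[0,0,0],0]]'
```

```text
t: 7.9
tool_pos: [0.5797, -0.2335, 0.1172]
orientation: [2.242, 2.199, 0.0]
force: [-0.2, 0.9, 0.5]
finger_gap: 0.0203
finger_force: 70.9
t: 8.1
tool_pos: [0.58, -0.2335, 0.1172]
orientation: [2.241, 2.199, 0.001]
force: [-2.0, 1.2, 4.9]
finger_gap: 0.0203
finger_force: 71.6
```

The pin has seated: the wrist force turned upward at TCP z 0.117. Releasing and rising.

```bash
python3 -m crank '[[[0,0,0],[0,0,0],0.3],[[0,0,0],[0,0,0],0.7],[[0,0,0],[0,0,0],0.7],[[0,0,0],[0,0,0.03],0.7],[[0,0,0],[0,0,0.04],0.7],[[0,0,0],[0,0,0.04],1],[[0,0,0],[0,0,0.04],1],[[0,0,0],[0,0,0.03],1]]'; python3 -m crank '[[[0,0,-6],[-0.007,0.045,0],1],[[0,0,-6],[-0.007,0.045,0],1],[[0,0,-6],[-0.007,0.045,0],1],[[0,0,-6],[-0.007,0.045,0],1],[[0,0,0],[-0.007,0.045,0],1],[[0,0,0],[-0.007,0.045,0],1],[[0,0,0],[-0.007,0.045,0],1],[[0,0,0],[-0.007,0.045,0],1]]'; python3 -m crank '[[[0,0,0],[-0.007,0.04,0],1],[[0,0,0],[0,0.02,-0.04],1],[[0,0,0],[0,0,0],1],[[0,0,0],[0,0,0],1]]'
python3 - <<'E'
from h import *
shot("w5");s=monitor.sense();print(s["tool_pos"],s["orientation"])
cv2.imwrite("pics/top5.png",vision.camera("top")[:,:,::-1]);cv2.imwrite("pics/scene5.png",vision.camera("scene")[:,:,::-1])
w=cv2.imread("pics/w5.png");t=cv2.imread("pics/top5.png");sc=cv2.imread("pics/scene5.png")
c=np.zeros((600,800,3),np.uint8)
c[:360,:480]=cv2.resize(w,(480,360));c[360:,:360]=cv2.resize(t[150:290,350:540],(360,240));c[360:,370:800]=cv2.resize(sc[180:300,110:310],(430,240))
cv2.imwrite("pics/crop5.png",c)
im,k=load("w5");print(proj(k,(.5142,.2066,.125)))
E
```

```text
t: 8.9
tool_pos: [0.5801, -0.2335, 0.2985]
orientation: [2.24, 2.198, 0.002]
force: [0.5, -0.2, -0.2]
finger_gap: 0.0854
finger_force: 0.0
t: 9.7
tool_pos: [0.5228, 0.1286, 0.2954]
orientation: [2.651, 1.685, 0.001]
force: [0.8, -0.5, -0.0]
finger_gap: 0.0855
finger_force: 0.0
t: 10.1
tool_pos: [0.5155, 0.1868, 0.2543]
orientation: [-2.65, -1.687, 0.004]
force: [-1.2, -0.8, 0.9]
finger_gap: 0.0851
finger_force: 0.0
[0.51660488 0.18652216 0.25566102] [ 2.65037629e+00  1.68563476e+00 -3.83795605e-05]
[308.73447778 211.99797547]
```

View pics/crop5.png

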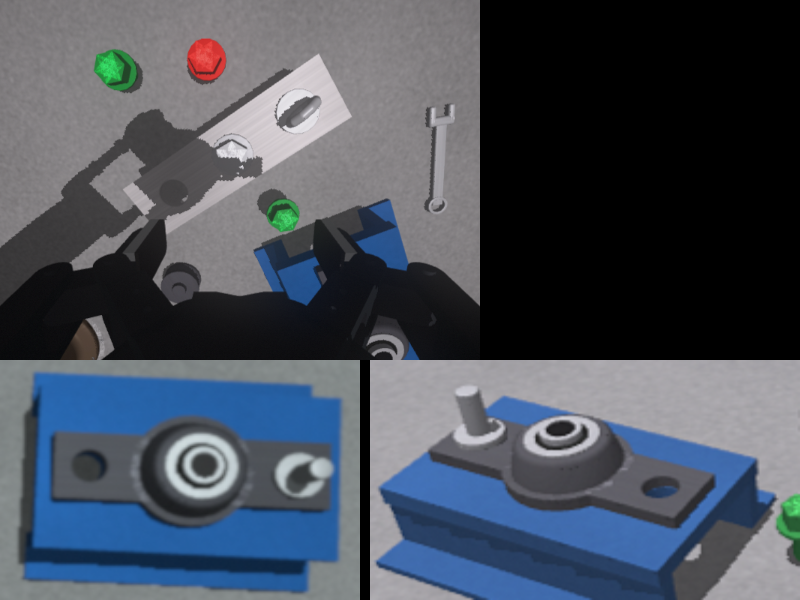

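The pin is down and the flange is lined up, with the free hole open. The bolt is at about (312,204) in the wrist view, where I predicted it. Now I'll grasp it.

```bash
python3 -m crank '[[[0,0,0],[-0.002,0.02,-0.03],0.8],[[0,0,0],[0,0,-0.04],0.8],[[0,0,0],[0,0,-0.03],0.8],[[0,0,0],[0,0,0],0.8],[[0,0,0],[0,0,0],0.8]]'; python3 - <<'E'
from h import *
np.set_printoptions(precision=4,suppress=True)
im=shot("w6");im,c=load("w6");s=monitor.sense();print(s["tool_pos"],s["orientation"])
print(proj(c,(.5143,.2065,.125)),proj(c,s["tool_pos"]))
cr=cv2.resize(im[150:400,220:420],(640,800)[::1]);cv2.imwrite("pics/crop6.png",cv2.resize(im[150:400,220:420],(480,600),interpolation=cv2.INTER_CUBIC))
E
```

```text
t: 10.75
tool_pos: [0.5153, 0.2063, 0.1564]
orientation: [2.652, 1.684, 0.002]
force: [0.9, -0.1, -0.3]
finger_gap: 0.0686
finger_force: 0.0
[0.5164 0.2067 0.1577] [2.6512 1.6835 0.0059]
[317.9131 276.0962] [321.35  300.187]
```

View pics/crop6.png

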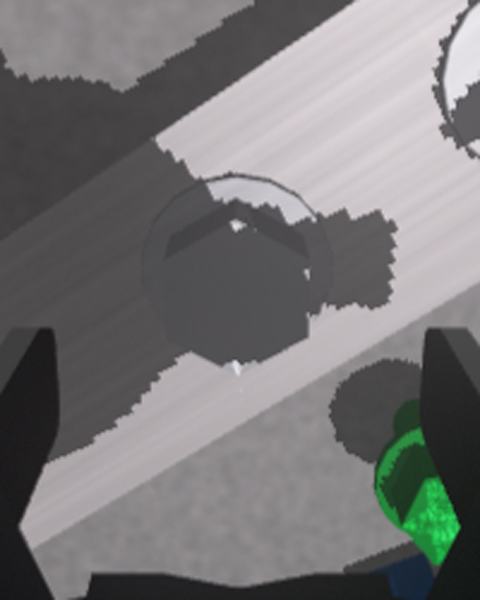

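The last crop shows the head centred at (237,297) with flats parallel to the pads, which are at 55 and 425. I'll descend, grip and lift.

```bash
python3 -m crank '[[[0,0,0],[0,0,-0.03],0.8],[[0,0,0],[0,0,-0.018],0.8],[[0,0,0],[0,0,0],0.8],[[0,0,0],[0,0,0],0],[[0,0,0],[0,0,0],0],[[0,0,0],[0,0,0],0],[[0,0,0],[0,0,0],0],[[0,0,0],[0,0,0],0]]' 70;  python3 -m crank '[[[0,0,0],[0,0,0.02],0],[[0,0,0],[0,0,0.04],0],[[0,0,0],[0,0,0.04],0],[[0,0,0],[0,0,0.04],0],[[0,0,0],[0,0,0],0],[[0,0,0],[0,0,0],0]]'
python3 - <<'E'
from h import *
shot("w7")
E
```

```text
t: 11.6
tool_pos: [0.5163, 0.2075, 0.1101]
orientation: [2.65, 1.685, 0.007]
force: [-0.6, -0.6, 6.5]
finger_gap: 0.0324
finger_force: 72.0
t: 12.2
tool_pos: [0.5147, 0.207, 0.2484]
orientation: [2.65, 1.685, 0.004]
force: [-0.6, -0.9, -4.6]
finger_gap: 0.0321
finger_force: 70.9
```

```bash
python3 -m crank '[[[0,0,0],[0.012,-0.04,0],0],[[0,0,0],[0.012,-0.04,0],0],[[0,0,0],[0.012,-0.04,0],0],[[0,0,0],[0.012,-0.04,0],0],[[0,0,0],[0.011,-0.04,0],0],[[0,0,0],[0.011,-0.04,0],0],[[0,0,0],[0,0,-0.04],0],[[0,0,0],[0,0,-0.04],0]]'; python3 -m crank '[[[0,0,0],[0,0,0],0],[[0,0,0],[0,0,0],0],[[0,0,0],[0,0,0],0]]';python3 - <<'E'
from h import *
np.set_printoptions(precision=4,suppress=True)
s=monitor.sense();print(s["tool_pos"]);shot("w8");cv2.imwrite("pics/scene8.png",vision.camera("scene")[:,:,::-1])
E
```

```text
t: 13.05
tool_pos: [0.584, -0.0349, 0.1651]
orientation: [-2.653, -1.681, 0.001]
force: [0.4, -0.2, -4.1]
finger_gap: 0.032
finger_force: 71.0
t: 13.35
tool_pos: [0.5854, -0.033, 0.1686]
orientation: [2.649, 1.686, 0.003]
force: [0.9, 0.3, -3.4]
finger_gap: 0.0322
finger_force: 71.0
[ 0.5854 -0.033   0.1686]
```

```bash
python3 -m crank '[[[0,0,0],[0,0,-0.015],0],[[0,0,0],[0,0,-0.015],0],[[0,0,0],[0,0,-0.01],0],[[0,0,0],[0,0,0],0],[[0,0,0],[0,0,0],0]]'; python3 -m crank '[[[0,0,0],[0,0,-0.012],0],[[0,0,0],[0,0,-0.009],0],[[0,0,0],[0,0,0],0],[[0,0,0],[0,0,0],0]]'
```

```text
t: 13.95
tool_pos: [0.5837, -0.033, 0.1264]
orientation: [-2.65, -1.685, 0.002]
force: [0.1, -0.9, -3.0]
finger_gap: 0.0324
finger_force: 71.0
t: 14.35
tool_pos: [0.5839, -0.0331, 0.1058]
orientation: [-2.65, -1.685, 0.001]
force: [0.0, -0.9, -2.6]
finger_gap: 0.032
finger_force: 71.1
```

```bash
python3 -m crank '[[[0,0,0],[0,0,-0.002],0],[[0,0,0],[0,0,-0.001],0],[[0,0,0],[0,0,0],0],[[0,0,0],[0,0,0],0]]'
```

```text
t: 14.75
tool_pos: [0.5847, -0.0332, 0.1041]
orientation: [2.651, 1.685, 0.001]
force: [-1.4, 0.1, 1.6]
finger_gap: 0.0322
finger_force: 71.6
```

Seated. I'll open partly (the boss is close), rise and check.

```bash
python3 -m crank '[[[0,0,0],[0,0,0],0.55],[[0,0,0],[0,0,0],0.6],[[0,0,0],[0,0,0],0.6],[[0,0,0],[0,0,0.02],0.6],[[0,0,0],[0,0,0.04],0.6],[[0,0,0],[0,0,0.04],0.6],[[0,0,0],[0,0,0.04],0.6],[[0,0,0],[0,0,0.04],0.6]]'; python3 -m crank '[[[0,0,0],[0,0.045,0],0.6],[[0,0,0],[0,0.045,0],0.6],[[0,0,0],[0,0.045,0],0.6],[[0,0,0],[0,0.045,0],0.6],[[0,0,0],[0,0.045,0],0.6],[[0,0,0],[0,0,0],0.6],[[0,0,0],[0,0,0],0.6]]';python3 - <<'E'
from h import *
np.set_printoptions(precision=4,suppress=True)
shot("w9");sc=vision.camera("scene")[:,:,::-1].copy();t=vision.camera("top")[:,:,::-1].copy()
cv2.imwrite("pics/scene9.png",sc);cv2.imwrite("pics/top9.png",t)
# bright silver blobs on the bed, both views
for n,im,(x0,y0,x1,y1) in(("scene",sc,(115,185,295,290)),("top",t,(370,165,530,265))):
    h=cv2.cvtColor(im,cv2.COLOR_BGR2HSV)[y0:y1,x0:x1];m=((h[...,1]<40)&(h[...,2]>130)).astype(np.uint8)
    k,_,st,ce=cv2.connectedComponentsWithStats(m)
    for i in range(1,k):
        if st[i,4]>25: print(n,st[i]+[x0,y0,0,0,0],ce[i]+[x0,y0])
for n in("scene","top"):
    c=cam(n);print(n,"bolt washer, head top",proj(c,(.584,-.0335,.099)),proj(c,(.584,-.0335,.119)),"pin collar,top",proj(c,(.579,-.2335,.102)),proj(c,(.579,-.2335,.152)))
E
```

```text
t: 15.55
tool_pos: [0.5842, -0.0331, 0.285]
orientation: [2.651, 1.686, 0.0]
force: [0.8, -0.6, -0.0]
finger_gap: 0.0515
finger_force: 0.0
t: 16.25
tool_pos: [0.584, 0.1928, 0.2831]
orientation: [2.648, 1.689, -0.001]
force: [-0.2, 0.8, 0.5]
finger_gap: 0.0515
finger_force: 0.0
scene [ 115  185  180   61 6028] [206.2822 203.6621]
scene [233 226  21  13 178] [243.0787 232.0281]
scene [232 235  26  14 120] [243.975  243.7833]
scene [115 248  10  30 174] [118.1322 263.8621]
scene [273 261  22  29 333] [287.0991 279.4895]
scene [115 284  15   6  50] [120.06 287.48]
top [516 165  14   7  86] [522.6395 167.5814]
top [437 192  39  39 917] [456.4362 210.8779]
top [384 198  29  28 590] [398.2051 211.2949]
top [495 204  30  26 421] [509.4988 215.1449]
scene bolt washer, head top [245.0283 240.1833] [243.7975 231.9041] pin collar,top [161.4467 215.0666] [155.6129 194.5284]
top bolt washer, head top [397.0747 210.7243] [398.9618 209.0654] pin collar,top [506.7633 216.2942] [518.2028 212.312 ]
```

In both views the bolt head is within 1 px of its seated prediction and the pin is still in place. Handing in.

```bash
python3 -c "
from workcell import ctrl;print(ctrl.finish_job())"
```

```text
the job is handed in; nothing more can be done
None
```

I handed the job in at about 16 s: the drift pin is seated in the bed's right-hand hole (world y about -0.23 m), the flange is back in line, and the bolt is home in the other hole; camera checks agree, but the judge's result was not shown.

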